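# Fit the acrylic sign in its swivel base

### The job

Mount the finished acrylic sign upright in the swivel base: lower its foot into the drum, turn it until its flat matches the flat of the socket and it drops fully home. Then swing the sign, and the drum with it, round until the sign squarely faces the front of the base, and let go; leave the glue, tape and pliers where they are.

Things in the scene. Friction and masses are not known exactly. Their poses are not given: they have to be found in the camera images.
- sign_center (a point): the loose sign, standing on its foot: a frosted acrylic panel 10 mm thick (along x), 80 mm wide (along y), 76 mm tall, on a black foot 24 mm high; 100 mm in all, 0.2 to 0.3 kg. This point is in the middle of the panel's width and thickness, 52 mm above the foot's underside: pinch the panel here from above, fingers on front and back. x points out of the front (line drawing of a face), z up
- sign_foot (a point): centre of the underside of the sign's foot; axes as the sign's. The foot is a disc of 26 mm radius and 24 mm high, centred under the panel, with one side cut off flat 17 mm from the centre, parallel to the panel, on the sign's front (+x)
- base: fixed swivel base: a wooden plinth 130 x 116 mm, 20 mm high; along its front edge (+x, 69 mm from the origin) runs a 12 mm wide lip, 30 mm high, with two black rocker switches. Origin at the underside, on the drum's axis; x to the front, z up. On it stands a round aluminium drum, 84 mm across, 30 mm high, open on top
- drum_rim (a point): centre of the drum's mouth, 50 mm above the table; fixed to the base, does not turn. The well is of 27.5 mm radius and 26 mm deep. On one side in it a block, top 8 mm below the rim, leaves a D-shaped socket, its flat 18.5 mm from the axis: the foot goes down only with its flat to this flat (within about 4 degrees); else it rests on the block, centred by the top 8 mm of the well
- socket (a point): centre of the well's floor, 24 mm above the table, where the foot's underside must rest; axes as the base's, not the drum's. The drum turns stiffly (0.25 N m; a light push of the foot does not drag it), from -34 to 109 degrees. It was left 20 to 77 degrees counter-clockwise (from above) of its flat being at the base's front: the angle is not reported; find it by touch or eye
- glue: bystander: white glue bottle, 44 mm across, 105 mm tall; origin at the centre of its underside
- tape: bystander: roll of black tape lying flat, 96 mm across, 19 mm high; origin at the centre of its underside
- pliers: bystander: pliers with yellow grips lying flat, about 165 mm long; origin near the pivot, x towards the jaws
There are look-alikes about, which are no part of the job. Leave any green or pink look-alike of the base alone.

How it is judged:
By the outcome, as a careful person would: the job done as asked, in the order asked, and still so for the second after the job is handed in, with the robot touching nothing.
It also fails if it takes over 51 s, if anything falls off the work surface, if the arm or the gripper's body presses on something with over 40 N, if the wrist force passes 120 N, or if a joint passes its speed limit or range.

### The arm

A 6-joint arm with a two-finger parallel gripper is mounted at the origin on the work surface. World frame = base frame: x ahead of the robot, y to its left, z up, the work surface at z = 0. Lengths are in m, angles in degrees, forces in N, time in s.
With the tool pointing down it reaches from about 0.325 to 0.9 m from the base axis. Payload 6.1 kg.
Tool frame: the origin (TCP) lies midway between the tips of the shut fingers; the grasp point (between the pads) lies env.hold_point_z behind it (env.hold_point_z is the distance from the TCP to the grasp point, in m); z points along the fingers, y is the direction in which the jaws open and shut (so a half turn about z gives the same grasp; the last joint's range is limited). The gripper opens to 87 mm and grips with 3 to 60 N. Pads are 19 mm wide; open, the fingers measure 117 mm over their backs; the gripper's body (75 mm by 190 mm) begins 51 mm behind the grasp point.
Start: joints at [66.973, 12.628, 87.462, -0, 79.91, -7.225], TCP at [0.17, 0.601, 0.223] pointing down, gripper open.
Joint ranges: [-170.65, 170.65], [-52.31, 119.04], [5.05, 147.46], [-71.25, 251.25], [11.57, 151.72], [-153.62, 153.62]. Speed limits (degrees/s): [147.25, 147.25, 172.46, 180, 180, 180].

### API

Orientations are given as [roll, pitch, yaw] about the fixed x, y, z axes, in that order (R = Rz(yaw) Ry(pitch) Rx(roll)).
In Python, from workcell import env, viewer gives the robot as it stands.
- The arm moves only by the tool step_arm, never from a script. Its arguments are lists of equal length, an entry for each row: "dp": the shift along the world's x, y, z each as a share of 15 cm, from -1 to 1, a list of three; "turn": the turn about the world's z as a share of pi rad, from -1 to 1; "claw": the gripper's target within -1 to 1 (shut at 1, half-way at 0, fully open at -1). A call has 1 to 20 rows; each row is the pose to reach, as a shift and turn from the pose commanded when the call began, turning the shorter way round; what a row does not reach only later rows make up. A row lasts 1/12 s, in which the tool goes at most 41.7 mm and 7.16 degrees, less where a joint would pass 70% of its speed; a pose out of reach is approached as far as the arm can. A call with a number of a shift or a turn outside -1 to 1 is refused whole. A call with a gripper value outside its range is refused whole. The fingers move at their own pace and stop on an object; "squeeze" is the grip in N (left out, the last holds). Time passes only in rows, so rows that repeat a pose let the fingers close. It gives the time, the measured TCP pose, the force and the opening at its end, in the units of the state.
- env.state(): the state, without advancing time (a new reading comes with each control period).
- viewer.capture(name): name is "scene" or "top" or "wrist"; returns a dict with "frame" (384x512x3 uint8, blue, green, red), "z_map" (384x512 float32, m along the optical axis (not along the pixel's ray), 0 where there is no reading), "intrinsics" (3x3 intrinsics, pixels), "k1" (the pictures are not rectified: a ray, as slopes to the right and down, at radius r is drawn at 1 + k1 r^2 times it, then the intrinsics apply), "R" (3x3) and "t" (3): a world point X has camera coordinates R X + t; the wrist camera has in their place "tool_from_camera" (4x4, takes a point from camera to tool coordinates, whose origin is the TCP and whose axes are the flange's). Camera axes: x right, y down, z forward; pixel columns grow to the right and rows downward; lengths in m; the calibration is good to about 2 mm. A picture is of the moment at which its call begins: read the wrist's pose just before it.
- env.finish_job(): hands the job in, once; it reports no verdict.
Trained networks look in a picture, given as the dict that the camera call returned (one of the last four; its "shot" number tells which), for a name from the list of things; names that differ only in an ending like _2 or _b are one class to them, and where a whole thing is asked for, a point or a joint stands for the part that bears it (a point fixed in the world has none). Each returns a list of dicts, best first, with "confidence" (0 to 1); they miss things now and then, are a little off and sometimes report something else, mostly with a low value. They report only what shows in the picture. A call takes as long as a camera call. They do not tell look-alikes from the thing itself.
- viewer.search_frame(picture, name): "point" ([row, column] in pixels, amid what is visible of it).
The state is a dict: "clock": time; "q": joint angles; "joint_velocities": joint speeds; "joint_torque": joint torques, N m; "tcp_pos": TCP position; "orientation": TCP orientation; "ft_force": force on the tool from outside, world axes, zero at the start; "moment": the same for the moment, N m; "grip_width": finger opening in m.
Only numpy, scipy, OpenCV 4.12 (cv2) and the standard library are available. Lean on these libraries where they do the work, as an engineer would, in place of code of your own. Each camera call takes 0.05 s, during which the arm holds its last target. There are 200 camera calls.

## Working session

There is one attempt and no reset: what is moved stays moved. The work goes in short steps, Python scripts to look and compute and a tool call to move; the robot and the scene stay as the last step left them, time stands still between calls to the robot, and variables do not carry over. Pictures are saved under pics/ and viewed, about 8 in all and at most 12, crops included, and the job is handed in when it is done.

Besides the shell and the picture viewer there is one more tool, called after "Call:" as a command line: name --pt "numbers of a row" for each row, then --argument value for the rest. step_arm: Moves the arm, as the interface text tells. Its arguments: {"type":"object","properties":{"dp":{"type":"array","items":{"type":"array","items":{"type":"number"}}},"turn":{"type":"array","items":{"type":"number"}},"claw":{"type":"array","items":{"type":"number"}},"squeeze":{"type":"number"}},"required":["dp","turn","claw"]}

```bash
ls; mkdir -p pics; cat > h.py <<'E'
import numpy as np, cv2
from workcell import env, viewer
def cloud(p):
    K=np.array(p["intrinsics"]);k1=p["k1"]
    z=p["z_map"];h,w=z.shape
    v,u=np.mgrid[:h,:w].astype(float)
    pts=np.stack([u,v],-1).reshape(-1,1,2)
    n=cv2.undistortPoints(pts,K,np.array([k1,0,0,0,0.])).reshape(h,w,2)
    C=np.dstack([n[...,0]*z,n[...,1]*z,z])
    if "R" in p: W=(C-np.array(p["t"]))@np.array(p["R"])
    else:
        from scipy.spatial.transform import Rotation as Ro
        s=p["st"];T=np.array(p["tool_from_camera"])
        W=(C@T[:3,:3].T+T[:3,3])@Ro.from_euler('xyz',s["orientation"],degrees=True).as_matrix().T+np.array(s["tcp_pos"])
    W[z==0]=np.nan
    return W
def shot(name,fn=None):
    s=env.state();p=viewer.capture(name);p["st"]=s
    if fn: cv2.imwrite("pics/"+fn,p["frame"])
    return p
E
python3 - <<'E'
from h import *
print(env.state(), env.hold_point_z)
ims=[]
for n in["scene","top"]:
    p=shot(n);W=cloud(p);ims.append(p["frame"])
    np.save(n+"_W.npy",W)
    for o in["sign_center","sign_foot","base","drum_rim","glue","tape","pliers"]:
        for d in viewer.search_frame(p,o)[:4]:
            r,c=np.round(d["point"]).astype(int); print(n,o,r,c,round(d["confidence"],2),W[r,c].round(3))
    cv2.imwrite(f"pics/{n}0.png",p["frame"])
E
```

```text
pics
{'clock': 0.0, 'q': array([ 6.69717511e+01,  1.26772149e+01,  8.75227312e+01, -1.59001497e-03,
        7.99102667e+01, -7.22548603e+00]), 'joint_velocities': array([-0.03075479, -0.12384151, -0.00758267,  0.0500456 ,  0.01127031,
        0.06660179]), 'joint_torque': array([-3.47220530e-04, -4.94610679e+01, -3.87378824e+01,  7.00005214e-02,
        5.75021363e-02, -1.23369214e-04]), 'tcp_pos': array([0.1699856 , 0.60081673, 0.22144394]), 'orientation': array([-1.79890466e+02, -1.23094854e-02,  1.64197505e+02]), 'ft_force': array([ 0.45231414,  0.31231328, -0.30466923]), 'moment': array([-0.00248738, -0.02011876,  0.00511064]), 'grip_width': 0.08663625034721459} 0.0187
scene sign_center 136 185 0.87 [ 0.535 -0.128  0.062]
scene sign_foot 133 186 0.94 [ 0.533 -0.123  0.075]
scene base 228 394 0.91 [0.407 0.448 0.047]
scene base 164 329 0.72 [0.355 0.223 0.05 ]
scene base 195 104 0.71 [ 0.789 -0.198  0.001]
scene drum_rim 164 333 0.98 [0.349 0.232 0.051]
scene drum_rim 227 393 0.86 [0.406 0.444 0.047]
scene drum_rim 197 265 0.64 [0.536 0.153 0.043]
scene drum_rim 276 222 0.48 [0.747 0.195 0.001]
scene glue 205 168 0.56 [0.715 0.001 0.078]
scene tape 257 218 0.7 [ 0.718  0.155 -0.001]
scene pliers 198 104 0.87 [ 0.795 -0.191  0.001]
top sign_center 194 342 0.53 [ 0.531 -0.119  0.098]
top sign_foot 196 342 0.54 [ 0.525 -0.118  0.1  ]
top base 269 222 0.93 [0.319 0.217 0.025]
top base 202 248 0.88 [0.515 0.145 0.025]
top base 247 144 0.82 [0.378 0.449 0.025]
top drum_rim 270 224 0.82 [0.316 0.211 0.025]
top drum_rim 137 301 0.73 [ 0.701 -0.009  0.078]
top drum_rim 248 147 0.69 [0.376 0.44  0.025]
top drum_rim 202 249 0.67 [0.516 0.142 0.021]
top glue 132 301 0.69 [ 0.709 -0.006  0.101]
top tape 125 239 0.79 [0.763 0.178 0.004]
top pliers 115 358 0.71 [ 0.801 -0.2    0.004]
```

View pics/scene0.png

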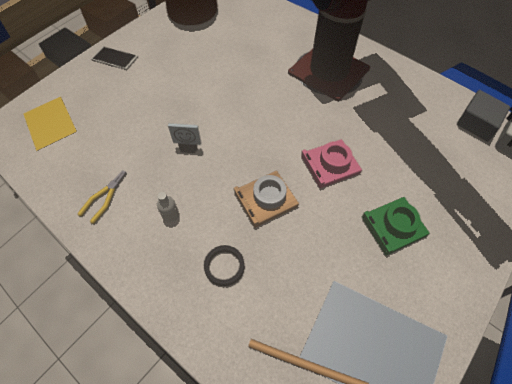

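View pics/top0.png

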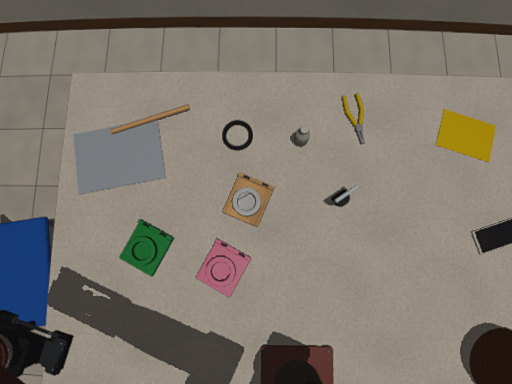

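The wooden base is at about (200,248) in the top view, with its switches on the far (+x) side. The sign is at about (195,343), with its drawn face towards the scene camera. The green and pink copies lie apart. Next I fit the sign and base poses.

```bash
python3 - <<'E'
from h import *
for n in["scene","top"]:
    W=np.load(n+"_W.npy");im=cv2.imread(f"pics/{n}0.png");P=W.reshape(-1,3);c=im.reshape(-1,3).astype(int)
    d=np.hypot(P[:,0]-.53,P[:,1]+.12)
    m=(d<.07)&(P[:,2]>.03)&(P[:,2]<.115)
    q=P[m][:,:2];(cx,cy),(a,b),an=cv2.minAreaRect(q.astype(np.float32))
    print(n,"sign",m.sum(),cx,cy,a,b,an)
    m=(d<.07)&(P[:,2]>.09)&(P[:,2]<.115); q=P[m][:,:2]
    if m.sum()>4:
        u,s,vt=np.linalg.svd(q-q.mean(0)); print(" top",m.sum(),q.mean(0),vt[0],np.ptp((q-q.mean(0))@vt[0]),P[m][:,2].mean())
    d=np.hypot(P[:,0]-.525,P[:,1]-.145)
    m=(d<.11)&(P[:,2]>.012)&(P[:,2]<.06); (cx,cy),wh,an=cv2.minAreaRect(P[m][:,:2].astype(np.float32)); print(" base rect",cx,cy,wh,an)
    m=(d<.08)&(P[:,2]>.043)&(P[:,2]<.06); q=P[m][:,:2]; print(" rim",m.sum(),cv2.minEnclosingCircle(q.astype(np.float32)),P[m][:,2].mean())
    m=(d<.11)&(P[:,2]>.012)&(P[:,2]<.06)&(c.max(1)<70);print(" dark",m.sum(),P[m].mean(0) if m.any() else 0)
E
```

```text
scene sign 551 0.5322701334953308 -0.1306973248720169 0.014387566596269608 0.08109048753976822 35.592498779296875
 top 158 [ 0.53415351 -0.12944685] [-0.57335418  0.81930762] 0.0808630400528571 0.09821314967976834
 base rect 0.5235980749130249 0.14484255015850067 (0.11781148612499237, 0.130353182554245) 67.56649017333984
 rim 511 ((0.5141191482543945, 0.14927756786346436), 0.04278629645705223) 0.0506425019163236
 dark 21 [0.56087147 0.13131025 0.03664847]
top sign 122 0.5338109731674194 -0.13107715547084808 0.010709387250244617 0.07757249474525452 34.65719223022461
 top 103 [ 0.53306007 -0.13038554] [-0.57718349  0.81661449] 0.07734077509992077 0.1004906460279757
 base rect 0.5257878303527832 0.14555341005325317 (0.11589150875806808, 0.13015267252922058) 67.66983032226562
 rim 396 ((0.5162065029144287, 0.14940190315246582), 0.041889216750860214) 0.05066462925543401
 dark 25 [0.56593447 0.12507686 0.03246778]
```

Call:
step_arm --pt "0.77 -1 0" --pt "0.77 -1 0" --pt "0.77 -1 0" --pt "0.77 -1 0" --pt "0.77 -1 0" --turn '[-0.217,-0.217,-0.217,-0.217,-0.217]' --claw '[-1,-1,-1,-1,-1]'

```text
clock: 1.22
tcp_pos: [0.2876, 0.4484, 0.2226]
orientation: [180.0, 0.1, 128.0]
ft_force: [-0.3, -0.3, -0.2]
grip_width: 0.087
```

Call:
step_arm --pt "0.77 -1 0" --pt "0.77 -1 0" --pt "0.77 -1 0" --pt "0.77 -1 0" --pt "0.77 -1 0" --turn '[0,0,0,0,0]' --claw '[-1,-1,-1,-1,-1]'

```text
clock: 1.63
tcp_pos: [0.4033, 0.2982, 0.2229]
orientation: [180.0, 0.1, 128.3]
ft_force: [-0.1, 0.2, -0.6]
grip_width: 0.0871
```

Call:
step_arm --pt "0.7 -1 0" --pt "0.7 -1 0" --pt "0.7 -1 0" --pt "0.7 -1 0" --pt "0.7 -1 0" --pt "0.7 -1 0" --pt "0.7 -1 0" --turn '[0,0,0,0,0,0,0]' --claw '[-1,-1,-1,-1,-1,-1,-1]'

```text
clock: 2.22
tcp_pos: [0.5064, 0.1506, 0.2225]
orientation: [-180.0, -0.0, 128.2]
ft_force: [-1.2, 0.2, -0.4]
grip_width: 0.0873
```

```bash
python3 - <<'E'
from h import *
p=shot("wrist");W=cloud(p);print(p["st"]["clock"],p["st"]["tcp_pos"],p["st"]["orientation"])
np.save("w1.npy",W)
cv2.imwrite("pics/w1.png",p["frame"])
P=W.reshape(-1,3);d=np.hypot(P[:,0]-.515,P[:,1]-.149)
m=(d<.05)&(P[:,2]>.046)&(P[:,2]<.055);print("rim",m.sum(),cv2.minEnclosingCircle(P[m][:,:2].astype(np.float32)))
c=np.array(cv2.minEnclosingCircle(P[m][:,:2].astype(np.float32))[0])
for lo,hi in[(.02,.03),(.034,.046)]:
    m=(d<.0265)&(P[:,2]>lo)&(P[:,2]<hi);q=P[m];print(lo,m.sum(),q.mean(0) if m.any() else 0)
    if m.sum()>10:
        v=q[:,:2].mean(0)-c;print(" ang",np.degrees(np.arctan2(v[1],v[0])))
m=(np.hypot(P[:,0]-.525,P[:,1]-.145)<.11)&(P[:,2]>.012)&(P[:,2]<.06);print(cv2.minAreaRect(P[m][:,:2].astype(np.float32)))
E
```

```text
2.2167 [0.50644708 0.1506219  0.22245629] [-1.79992929e+02 -3.33142994e-02  1.28241128e+02]
rim 3082 ((0.5113615989685059, 0.15029016137123108), 0.041892264038324356)
0.02 1628 [0.51187626 0.1477967  0.02348221]
 ang -78.33777487745031
0.034 383 [0.52979086 0.15146848 0.04093289]
 ang 3.658367140674144
((0.5205100774765015, 0.1463499665260315), (0.11607468873262405, 0.1298472136259079), 67.57943725585938)
```

View pics/w1.png

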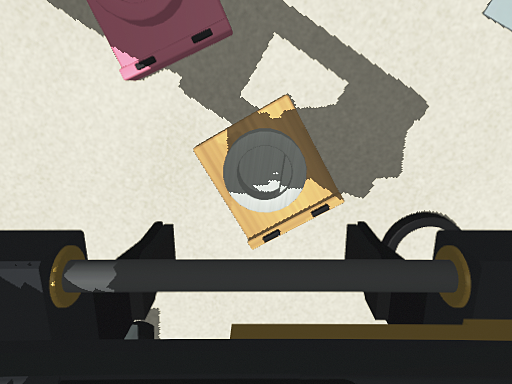

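The wrist view shows the drum at about (265,170), with the block's straight edge at about column 283 on the right of the well. The lip with the switches runs from (255,242) to (335,205).

```bash
python3 - <<'E'
from h import *
P=np.load("w1.npy").reshape(-1,3);P=P[~np.isnan(P[:,0])]
d=np.hypot(P[:,0]-.515,P[:,1]-.149)
m=(d<.055)&(P[:,2]>.046)&(P[:,2]<.056);q=P[m][:,:2]
c=np.array(cv2.minEnclosingCircle(q.astype(np.float32))[0]);print(c)
d=np.hypot(*(P[:,:2]-c).T)
m=(d<.0255)&(P[:,2]<.046)&(P[:,2]>.015);q=P[m];b=q[:,2]>.033
r=[]
for a in np.arange(-40,80,1.):
    u=np.array([np.cos(np.radians(a)),np.sin(np.radians(a))]);s=(q[:,:2]-c)@u
    r.append((min(((s>k)!=b).mean() for k in np.arange(.012,.025,.0005)),a))
print(sorted(r)[:6], b.sum(),(~b).sum())
f=np.radians(-22.4);m=(np.hypot(P[:,0]-.52,P[:,1]-.146)<.11)&(P[:,2]>.012)&(P[:,2]<.056)
for u in [(np.cos(f),np.sin(f)),(-np.sin(f),np.cos(f))]: s=(P[m][:,:2]-c)@np.array(u);print(np.percentile(s,[0.2,99.8]))
E
```

```text
[0.5113616  0.15029016]
[(np.float64(0.016968325791855202), np.float64(30.0)), (np.float64(0.016968325791855202), np.float64(31.0)), (np.float64(0.018665158371040724), np.float64(29.0)), (np.float64(0.021493212669683258), np.float64(28.0)), (np.float64(0.021493212669683258), np.float64(32.0)), (np.float64(0.023755656108597284), np.float64(33.0))] 186 1582
[-0.05481676  0.07408234]
[-0.05740312  0.05762388]
```

Call:
step_arm --pt "0.07 -0.93 0" --pt "0.07 -0.93 0" --pt "0.07 -0.93 0" --pt "0.07 -0.93 0" --turn '[-0.02,-0.02,-0.02,-0.02]' --claw '[-1,-1,-1,-1]'

```text
clock: 2.6
tcp_pos: [0.5164, 0.0096, 0.2227]
orientation: [-180.0, 0.1, 124.8]
ft_force: [-0.2, -0.0, 0.8]
grip_width: 0.0872
```

Call:
step_arm --pt "0.07 -0.93 0" --pt "0.07 -0.93 0" --pt "0.07 -0.93 0" --pt "0.07 -0.93 0" --pt "0.07 -0.93 0" --pt "0.07 -0.93 0" --turn '[0,0,0,0,0,0]' --claw '[-1,-1,-1,-1,-1,-1]'

```text
clock: 3.1
tcp_pos: [0.5271, -0.1267, 0.2224]
orientation: [180.0, -0.1, 124.8]
ft_force: [-0.5, 0.4, 0.1]
grip_width: 0.0873
```

```bash
python3 - <<'E'
from h import *
p=shot("wrist");W=cloud(p);print(p["st"]["clock"],p["st"]["tcp_pos"],p["st"]["orientation"])
np.save("w2.npy",W)
cv2.imwrite("pics/w2.png",p["frame"])
P=W.reshape(-1,3)
d=np.hypot(P[:,0]-.533,P[:,1]+.13)
m=(d<.06)&(P[:,2]>.092)&(P[:,2]<.108); q=P[m][:,:2]
print(m.sum(),cv2.minAreaRect(q.astype(np.float32)))
m=(d<.06)&(P[:,2]>.008)&(P[:,2]<.03); q=P[m][:,:2]; print("foot",m.sum(),cv2.minAreaRect(q.astype(np.float32)))
f=np.radians(35.);u=np.array([np.cos(f),np.sin(f)])
if m.any():print(np.percentile((q-[.533,-.13])@u,[1,99]),np.percentile((q-[.533,-.13])@[-u[1],u[0]],[1,99]))
E
```

```text
3.1 [ 0.52710152 -0.12667413  0.22243055] [ 1.79982423e+02 -5.02508938e-02  1.24781198e+02]
1040 ((0.5297553539276123, -0.13094818592071533), (0.009519020095467567, 0.07965787500143051), 34.581172943115234)
foot 1041 ((0.5220869779586792, -0.12712371349334717), (0.041743986308574677, 0.06427745521068573), 34.67948913574219)
[-0.02802837  0.01344518] [-0.02221237  0.02570143]
```

View pics/w2.png

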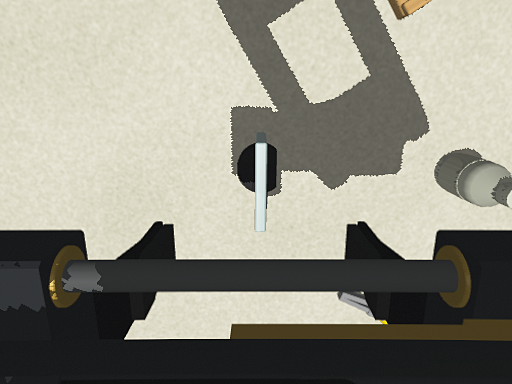

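The wrist view shows the panel edge-on at (260,185). The black foot bulges to the left and its flat is on the right (front, +35°). Going in to grasp.

Call:
step_arm --pt "0.025 -0.03 -0.25" --pt "0.025 -0.03 -0.5" --pt "0.025 -0.03 -0.75" --pt "0.025 -0.03 -1" --pt "0.025 -0.03 -1" --turn '[0,0,0,0,0]' --claw '[-1,-1,-1,-1,-1]'

```text
clock: 3.57
tcp_pos: [0.525, -0.1273, 0.0646]
orientation: [-179.6, -0.7, 124.9]
ft_force: [-2.3, 0.8, -1.3]
grip_width: 0.0871
```

Call:
step_arm --pt "0 0 -0.14" --pt "0 0 -0.26" --pt "0 0 -0.26" --pt "0 0 -0.26" --pt "0 0 -0.26" --pt "0 0 -0.26" --pt "0 0 -0.26" --pt "0 0 -0.26" --pt "0 0 -0.26" --pt "0 0 -0.26" --pt "0 0 -0.26" --pt "0 0 -0.26" --pt "0 0 -0.26" --pt "0 0 -0.26" --pt "0 0 -0.26" --pt "0 0 -0.26" --turn '[0,0,0,0,0,0,0,0,0,0,0,0,0,0,0,0]' --claw '[-1,-1,-1,0.9,0.9,0.9,0.9,0.9,0.9,0.9,0.9,1,1,1,1,1]' --squeeze 40

```text
clock: 4.9
tcp_pos: [0.531, -0.1321, 0.0335]
orientation: [180.0, -0.0, 124.8]
ft_force: [-0.7, -1.6, -1.0]
grip_width: 0.01
```

Call:
step_arm --pt "0 0 0.2" --pt "0 0 0.45" --pt "0 0 0.7" --pt "-0.03 0.25 0.7" --pt "-0.05 0.5 0.7" --pt "-0.055 0.75 0.7" --pt "-0.055 0.94 0.7" --pt "-0.055 0.94 0.7" --turn '[0,0,0,-0.024,-0.024,-0.024,-0.024,-0.024]' --claw '[1,1,1,1,1,1,1,1]'

```text
clock: 5.57
tcp_pos: [0.5217, 0.0136, 0.1382]
orientation: [180.0, -0.1, 120.7]
ft_force: [-1.1, 0.1, -1.5]
grip_width: 0.0097
```

Call:
step_arm --pt "-0.03 0.25 0" --pt "-0.05 0.5 0" --pt "-0.055 0.75 0" --pt "-0.055 0.94 0" --pt "-0.055 0.94 0" --pt "-0.055 0.94 0" --pt "-0.055 0.94 0" --turn '[0,0,0,0,0,0,0]' --claw '[1,1,1,1,1,1,1]'

```text
clock: 6.15
tcp_pos: [0.5142, 0.1492, 0.1381]
orientation: [-179.9, 0.0, 120.5]
ft_force: [-0.1, 0.7, -1.4]
grip_width: 0.0099
```

```bash
python3 - <<'E'
from h import *
out=[]
for n in["wrist","top","scene"]:
    p=shot(n);W=cloud(p);s=p["st"]
    if n=="wrist": print(s["clock"],s["tcp_pos"],s["orientation"],s["ft_force"],s["moment"])
    P=W.reshape(-1,3);f=p["frame"]
    d=np.hypot(P[:,0]-.514,P[:,1]-.1495)
    m=(d<.055)&(P[:,2]>.046)&(P[:,2]<.054);print(n,"rim",m.sum(),cv2.minEnclosingCircle(P[m][:,:2].astype(np.float32)))
    m=(d<.045)&(P[:,2]>.105)&(P[:,2]<.128)
    if m.sum()>5:print(" foot",m.sum(),cv2.minAreaRect(P[m][:,:2].astype(np.float32)))
    np.save(n+"_3.npy",W)
    if n=="wrist":out.append(f)
    if n=="scene": out.append(cv2.resize(f[110:300,160:400],(512,405))[:384])
cv2.imwrite("pics/w3.png",cv2.resize(np.hstack(out),(800,300)))
E
```

```text
6.15 [0.51424948 0.149156   0.13810911] [-1.79936805e+02  1.68200913e-02  1.20495564e+02] [-0.08660237  0.65274546 -1.40249229] [-0.08961599  0.02792159  0.01170133]
wrist rim 3716 ((0.511494517326355, 0.15026810765266418), 0.042046114802360535)
 foot 1064 ((0.50379478931427, 0.1568390130996704), (0.04304160922765732, 0.029581453651189804), 35.198646545410156)
top rim 16 ((0.49409884214401245, 0.17818041145801544), 0.01900501921772957)
scene rim 283 ((0.5144335627555847, 0.14938117563724518), 0.042035382241010666)
```

View pics/w3.png

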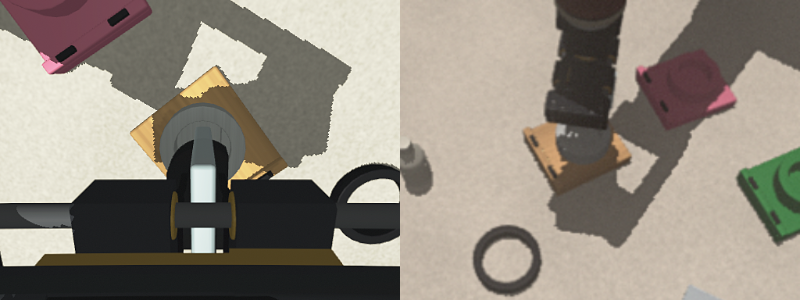

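The wrist view shows the held panel at about (205,205) of the picture, with the foot behind it over the drum. The scene crop shows the sign above the wooden base. I compare panel and TCP in the wrist cloud to find the wrist camera's bias.

```bash
python3 - <<'E'
from h import *
W=np.load("wrist_3.npy");tcp=np.array([.51425,.14916]);
a=np.radians(30.5);n=np.array([np.cos(a),np.sin(a)]);t=np.array([-n[1],n[0]])
P=W.reshape(-1,3);dn=(P[:,:2]-tcp)@n;dt=(P[:,:2]-tcp)@t
for lo,hi in[(.195,.215),(.15,.195),(.12,.131),(.108,.12)]:
    m=(abs(dn)<.03)&(abs(dt)<.05)&(P[:,2]>lo)&(P[:,2]<hi)
    print(lo,m.sum(),np.percentile(dn[m],[2,50,98]).round(4),np.percentile(dt[m],[2,50,98]).round(4)) if m.any() else 0
# foot disc circle (back arc) fit
m=(abs(dn)<.035)&(dt>0)&(dt<.05)&(P[:,2]>.12)&(P[:,2]<.134)
q=np.c_[dn,dt][m]
for k in np.arange(-.024,.016,.004):
    s=abs(q[:,0]-k)<.002
    if s.sum()>3: print(round(k,3),q[s,1].max().round(4),(q[s,1].max()-np.sqrt(.026**2-k*k)).round(4))
E
```

```text
0.195 3861 [-0.0244 -0.001   0.0247] [0.0028 0.031  0.0412]
0.15 2376 [-0.0142 -0.0013  0.0118] [-0.0074  0.0123  0.0414]
0.12 1547 [-0.0249 -0.012   0.0153] [0.0012 0.0153 0.0258]
0.108 225 [-0.0239 -0.0108  0.0152] [0.0135 0.0234 0.0261]
-0.024 0.0168 0.0068
-0.02 0.0205 0.0038
-0.016 0.0236 0.0031
-0.012 0.0257 0.0027
-0.008 0.0265 0.0017
-0.004 0.0412 0.0155
0.0 0.0413 0.0153
0.004 0.0409 0.0152
0.008 0.0259 0.0012
0.012 0.0246 0.0016
```

Call:
step_arm --pt "-0.005 0 -0.15" --pt "-0.005 0 -0.3" --pt "-0.005 0 -0.34" --pt "-0.005 0 -0.36" --pt "-0.005 0 -0.38" --pt "-0.005 0 -0.4" --pt "-0.005 0 -0.4" --pt "-0.005 0 -0.4" --turn '[0,0,0,0,0,0,0,0]' --claw '[1,1,1,1,1,1,1,1]'

```text
clock: 6.97
tcp_pos: [0.5142, 0.1499, 0.0793]
orientation: [179.9, 0.0, 120.5]
ft_force: [-0.2, 0.4, -1.4]
grip_width: 0.0094
```

Call:
step_arm --pt "0 0 -0.01" --pt "0 0 -0.02" --pt "0 0 -0.03" --pt "0 0 -0.04" --pt "0 0 -0.05" --pt "0 0 -0.05" --turn '[0,0,0,0,0,0]' --claw '[1,1,1,1,1,1]'

```text
clock: 7.47
tcp_pos: [0.5135, 0.1498, 0.0706]
orientation: [-180.0, -0.0, 120.5]
ft_force: [0.1, -0.6, -1.7]
grip_width: 0.0099
```

The foot is below the block top with no force on it, so it has gone into the D. I lower it the rest of the way.

Call:
step_arm --pt "0 0 -0.015" --pt "0 0 -0.03" --pt "0 0 -0.045" --pt "0 0 -0.06" --pt "0 0 -0.07" --pt "0 0 -0.08" --pt "0 0 -0.09" --pt "0 0 -0.095" --pt "0 0 -0.095" --turn '[0,0,0,0,0,0,0,0,0]' --claw '[1,1,1,1,1,1,1,1,1]'

```text
clock: 8.22
tcp_pos: [0.5137, 0.1499, 0.0592]
orientation: [-179.9, -0.0, 120.5]
ft_force: [-10.2, -1.8, 19.6]
grip_width: 0.0097
```

Call:
step_arm --pt "-0.007 0 0" --pt "-0.007 0 0" --pt "-0.007 0 -0.007" --pt "-0.007 0 -0.007" --turn '[0,0,0,0]' --claw '[1,1,1,1]'

```text
clock: 8.55
tcp_pos: [0.5136, 0.1499, 0.0592]
orientation: [180.0, 0.0, 120.5]
ft_force: [-9.6, -2.3, 23.4]
grip_width: 0.0098
```

```bash
python3 - <<'E'
from h import *
for i in range(3):
    p=shot("wrist");s=p["st"];print(s["tcp_pos"].round(4),s["ft_force"].round(1),s["moment"].round(2),s["orientation"].round(1))
W=cloud(p).reshape(-1,3)
tcp=np.array([.5135,.1498]);d=np.hypot(*(W[:,:2]-tcp).T)
m=(d<.045);h,e=np.histogram(W[m,2],bins=np.arange(.015,.16,.002));print([(round(a,3),int(b)) for a,b in zip(e,h) if b>60])
E
```

```text
[0.5136 0.1499 0.0592] [-9.6 -2.3 23.4] [-0.58  1.97 -0.01] [180.    0.  120.5]
[0.5136 0.1499 0.0592] [-10.1  -2.8  23.1] [-0.47  1.96  0.03] [1.799e+02 1.000e-01 1.205e+02]
[0.5136 0.1499 0.0592] [-9.5 -3.3 22.7] [-0.51  1.96  0.02] [179.9   0.  120.5]
[(np.float64(0.017), 203), (np.float64(0.019), 485), (np.float64(0.023), 77), (np.float64(0.025), 62), (np.float64(0.029), 70), (np.float64(0.031), 73), (np.float64(0.033), 64), (np.float64(0.035), 84), (np.float64(0.037), 95), (np.float64(0.039), 238), (np.float64(0.041), 400), (np.float64(0.043), 129), (np.float64(0.045), 151), (np.float64(0.047), 2380), (np.float64(0.049), 3845), (np.float64(0.069), 67), (np.float64(0.071), 74), (np.float64(0.073), 73), (np.float64(0.075), 74), (np.float64(0.077), 81), (np.float64(0.079), 94), (np.float64(0.081), 93), (np.float64(0.083), 91), (np.float64(0.085), 116), (np.float64(0.087), 103), (np.float64(0.089), 100), (np.float64(0.091), 106), (np.float64(0.093), 107), (np.float64(0.095), 88), (np.float64(0.097), 65), (np.float64(0.105), 106), (np.float64(0.107), 561), (np.float64(0.109), 91), (np.float64(0.111), 89), (np.float64(0.113), 84), (np.float64(0.115), 145), (np.float64(0.117), 105), (np.float64(0.119), 99), (np.float64(0.121), 146), (np.float64(0.123), 1343), (np.float64(0.125), 1326), (np.float64(0.133), 238), (np.float64(0.135), 353), (np.float64(0.137), 375), (np.float64(0.139), 424), (np.float64(0.141), 683), (np.float64(0.143), 1164), (np.float64(0.145), 1918), (np.float64(0.147), 775), (np.float64(0.149), 1038), (np.float64(0.151), 10990), (np.float64(0.153), 1873), (np.float64(0.155), 2025), (np.float64(0.157), 1990)]
```

Call:
step_arm --pt "0 0 0.03" --pt "-0.007 0 0.03" --pt "-0.007 0 0.02" --pt "-0.007 0 0.01" --pt "-0.007 0 0" --turn '[0,0,0,0,0]' --claw '[1,1,1,1,1]'

```text
clock: 9.12
tcp_pos: [0.5123, 0.15, 0.0591]
orientation: [-180.0, 0.0, 120.5]
ft_force: [-16.7, -3.1, 42.6]
grip_width: 0.0099
```

Call:
step_arm --pt "0 0 0.02" --pt "0 0 0.02" --pt "0 0 0.02" --turn '[0,0,0]' --claw '[1,1,1]'

```text
clock: 9.37
tcp_pos: [0.5122, 0.15, 0.0593]
orientation: [179.9, 0.0, 120.5]
ft_force: [-1.4, 0.4, 7.8]
grip_width: 0.01
```

```bash
python3 - <<'E'
from h import *
p=shot("wrist");s=p["st"];print(s["tcp_pos"].round(4),s["ft_force"].round(1),s["moment"].round(2),s["orientation"].round(1))
W=cloud(p);np.save("w5.npy",W);P=W.reshape(-1,3)
c=np.array([.5115,.1503]);a=np.radians(30.5);n=np.array([np.cos(a),np.sin(a)]);t=np.array([-n[1],n[0]])
dn=(P[:,:2]-c)@n;dt=(P[:,:2]-c)@t;d=np.hypot(dn,dt)
rim=(d>.0295)&(d<.041)&(abs(P[:,2]-.05)<.01);foot=(d<.0235)&(abs(dn)>.007)&(abs(P[:,2]-.049)<.01)
for nm,m in(("rim",rim),("foot",foot)): print(nm,m.sum(),np.percentile(P[m,2],[10,50,90]).round(4))
# plane fit of rim, apply to foot
A=np.c_[P[rim][:,:2]-c,np.ones(rim.sum())];x=np.linalg.lstsq(A,P[rim,2],rcond=None)[0];print(x)
r=P[foot,2]-np.c_[P[foot][:,:2]-c,np.ones(foot.sum())]@x;print("foot-rim",np.percentile(r,[10,25,50,75,90]).round(4))
print("foot n>0",np.median(r[dn[foot]>0]),"n<0",np.median(r[dn[foot]<0]))
cv2.imwrite("pics/w5.png",cv2.resize(p["frame"][80:300,130:400],(800,600),interpolation=cv2.INTER_CUBIC))
E
```

```text
[0.5122 0.15   0.0593] [-1.4  0.4  7.8] [-0.09  0.38 -0.06] [179.9   0.  120.5]
rim 3922 [0.0485 0.0493 0.0501]
foot 1139 [0.0414 0.0491 0.05  ]
[-0.01058585  0.01769071  0.04887785]
foot-rim [-0.0075 -0.0006  0.      0.0005  0.0009]
foot n>0 -0.00021979219991891813 n<0 0.00017331417799132387
```

View pics/w5.png

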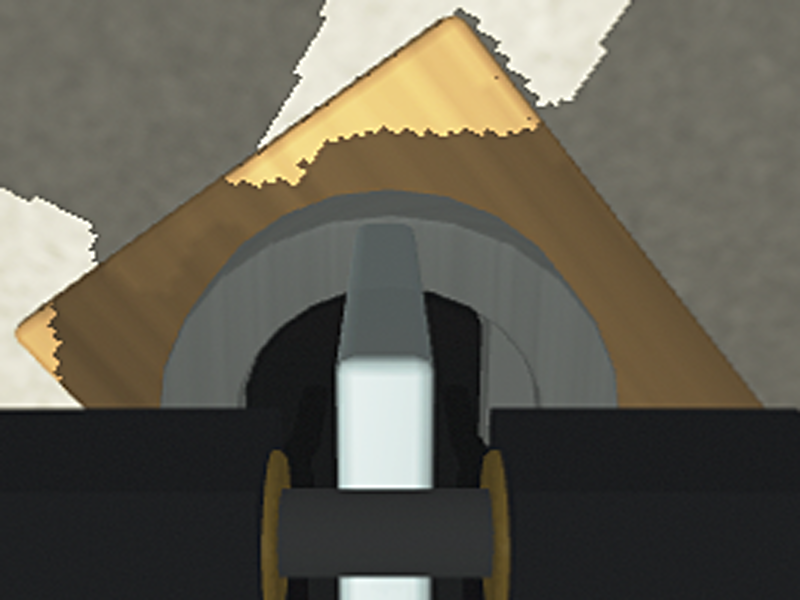

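The foot top, inside the ring left of the panel, looks close to rim level. A gap shows along the flat at about column 480. I check whether it is really 1.6 mm high or whether the sign slipped in the grip.

```bash
python3 - <<'E'
from h import *
def med(P,c,a,sel,z0,tol=.006):
    a=np.radians(a);n=np.array([np.cos(a),np.sin(a)]);t=np.array([-n[1],n[0]])
    dn=(P[:,:2]-c)@n;dt=(P[:,:2]-c)@t
    m=sel(dn,dt)&(abs(P[:,2]-z0)<tol);return m.sum(),np.percentile(P[m,2],[25,50,75]).round(4) if m.any() else None
foot=lambda n,t:(np.hypot(n,t)<.023)&(n<-.0075)
footR=lambda n,t:(np.hypot(n,t)<.023)&(n>.0075)&(n<.0145)
pan=lambda n,t:(abs(n)<.004)&(t>.0)&(t<.037)
ring=lambda n,t:(np.hypot(n,t)>.045)&(np.hypot(n,t)<.06)
rim=lambda n,t:(np.hypot(n,t)>.03)&(np.hypot(n,t)<.040)&(n<-.0075)
w2=np.load("w2.npy").reshape(-1,3);w3=np.load("wrist_3.npy").reshape(-1,3);w5=np.load("w5.npy").reshape(-1,3);w1=np.load("w1.npy").reshape(-1,3)
c2=np.array([.5298,-.1309])
print("table: foot",med(w2,c2,34.6,foot,.024),"panel",med(w2,c2,34.6,pan,.1),"table",med(w2,c2,34.6,ring,0))
c3=np.array([.51425,.14916])+[-.0016,.0008]
print("held(tcp .1381): foot",med(w3,c3,30.5,foot,.1285),med(w3,c3,30.5,footR,.1285),"panel",med(w3,c3,30.5,pan,.2045))
c5=np.array([.5115,.1503])
print("in (tcp .0593): foot",med(w5,c5,30.5,foot,.049),med(w5,c5,30.5,footR,.049),"rim left",med(w5,c5,30.5,rim,.05),"panel",med(w5,c5,30.5,pan,.1245))
print("w1 rim",med(w1,c5,30.5,rim,.05),"floor",med(w1,c5,30.5,lambda n,t:(np.hypot(n,t)<.024)&(n<.01),.024))
E
```

```text
table: foot (np.int64(425), array([0.0228, 0.0234, 0.0238])) panel (np.int64(432), array([0.0988, 0.0993, 0.0998])) table (np.int64(3644), array([-0.0012, -0.0007, -0.0002]))
held(tcp .1381): foot (np.int64(585), array([0.1277, 0.1281, 0.1285])) (np.int64(293), array([0.1277, 0.1281, 0.1285])) panel (np.int64(1851), array([0.2036, 0.204 , 0.2044]))
in (tcp .0593): foot (np.int64(503), array([0.0489, 0.0493, 0.0497])) (np.int64(286), array([0.0488, 0.0493, 0.0497])) rim left (np.int64(1557), array([0.0488, 0.0493, 0.0497])) panel (np.int64(1769), array([0.1247, 0.1252, 0.1256]))
w1 rim (np.int64(935), array([0.0488, 0.0493, 0.0498])) floor (np.int64(1176), array([0.0228, 0.0233, 0.0239]))
```

The foot is really about 1.7 mm short of home: three readings agree and nothing slipped. I wiggle the yaw under a light push.

Call:
step_arm --pt "0.004 0 0" --pt "0.004 0 0" --pt "0.004 0 0" --pt "0.004 0 0" --turn '[0.008,0.014,0.014,0.014]' --claw '[1,1,1,1]'

```text
clock: 9.75
tcp_pos: [0.5127, 0.15, 0.0593]
orientation: [180.0, 0.0, 123.0]
ft_force: [-2.1, -0.7, 9.1]
grip_width: 0.0099
```

Call:
step_arm --pt "0 0 0" --pt "0 0 0" --pt "0 0 0" --pt "0 0 0" --pt "0 0 0" --turn '[-0.008,-0.016,-0.024,-0.028,-0.028]' --claw '[1,1,1,1,1]'

```text
clock: 10.17
tcp_pos: [0.5131, 0.15, 0.0593]
orientation: [179.9, 0.0, 117.9]
ft_force: [-1.5, 0.6, 7.0]
grip_width: 0.0097
```

Call:
step_arm --pt "0 0 -0.007" --pt "0.01 0 -0.007" --pt "0.01 0 -0.007" --pt "0.007 0.007 -0.007" --pt "0 0.01 -0.007" --pt "0 0.01 -0.007" --turn '[0.014,0.014,0.014,0.014,0.014,0.014]' --claw '[1,1,1,1,1,1]'

```text
clock: 10.67
tcp_pos: [0.5132, 0.1505, 0.0592]
orientation: [180.0, 0.1, 120.5]
ft_force: [-3.6, -4.2, 14.4]
grip_width: 0.0099
```

Call:
step_arm --pt "-0.007 -0.003 0" --pt "-0.01 -0.01 0" --pt "-0.007 -0.017 0" --pt "0 -0.02 0" --pt "0 -0.02 0" --turn '[0,0,0,0,0]' --claw '[1,1,1,1,1]'

```text
clock: 11.08
tcp_pos: [0.5132, 0.1503, 0.0592]
orientation: [179.8, -0.1, 120.5]
ft_force: [-4.5, 7.2, 14.2]
grip_width: 0.01
```

```bash
python3 - <<'E'
from h import *
P=np.load("w1.npy").reshape(-1,3);c=np.array([.5115,.1503]);a=np.radians(30.5);n=np.array([np.cos(a),np.sin(a)]);t=np.array([-n[1],n[0]])
dn=(P[:,:2]-c)@n;dt=(P[:,:2]-c)@t
print("rows t from +30 to -30, cols n -30..30 step 4; z mm")
for T in range(28,-33,-4):
    print(f"{T:4d}",*[ (lambda m:f"{np.median(P[m,2])*1e3:6.1f}" if m.any() else "   .  ")((abs(dn*1e3-N)<2)&(abs(dt*1e3-T)<2)&(P[:,2]<.06)) for N in range(-32,33,4)])
im=cv2.imread("pics/w1.png");cv2.imwrite("pics/w1c.png",cv2.resize(im[115:225,210:320],(600,600),interpolation=cv2.INTER_CUBIC))
E
```

```text
rows t from +30 to -30, cols n -30..30 step 4; z mm
  28   19.8   49.1   49.6   49.1   49.3   49.3   49.4   49.2   49.1   49.2   49.2   49.6   49.5   49.1   49.3   49.0   19.8
  24   49.0   49.4   49.6   49.4   49.1   48.4   23.8   22.9   23.0   23.6   23.5   48.9   49.2   49.3   49.5   49.4   48.5
  20   49.3   49.6   48.9   49.2   36.0   24.3   23.3   23.3   22.8   23.2   23.2   23.4   23.8   48.7   49.2   49.2   49.4
  16   49.6   49.2   48.8   24.2   23.1   23.7   23.6   23.4   22.7   23.5   23.1   23.6   23.4   41.0   48.8   49.7   49.5
  12   49.4   48.8   48.4   23.3   23.6   22.9   23.4   23.7   23.4   23.0   23.7   22.7   23.2   41.2   42.3   49.2   49.1
   8   49.4   49.2   23.2   23.1   23.7   23.3   23.5   23.4   23.8   23.4   23.2   23.4   23.4   40.5   41.2   49.4   49.8
   4   49.0   48.7   23.2   23.6   23.1   23.6   23.4   23.0   23.5   23.0   23.1   22.9   23.4   40.5   41.1   48.8   49.2
   0   48.9   48.4   23.3   23.2   23.6   22.7   22.9   23.3   23.8   23.7   23.3   23.5   23.3   40.9   41.1   48.5   49.2
  -4   49.3   47.6   23.3   23.0   23.3   23.5   23.0   
[... 233 characters left out ...]
 23.2   23.4   23.0   23.4   23.2   23.9   23.2   23.1   41.0   43.9   49.6   49.5
 -16   49.4   49.5   47.9   24.2   23.8   23.1   23.3   22.9   23.3   23.8   23.5   23.4   23.1   41.1   49.1   49.6   49.1
 -20   49.3   49.4   49.5   43.0   24.6   23.0   23.0   23.5   23.1   23.0   23.3   23.4   29.9   47.3   49.3   49.5   49.2
 -24   49.4   49.3   49.4   49.4   45.9   36.2   24.0   23.1   23.4   23.4   24.7   35.0   46.9   49.4   49.6   49.2   48.7
 -28   49.0   49.5   49.6   49.6   49.2   49.6   43.5   42.1   38.9   41.3   48.1   49.2   49.3   49.4   49.2   49.3   49.1
 -32    .     48.7   48.9   49.3   49.2   49.6   49.8   49.2   49.2   49.4   49.5   49.0   49.2   49.5   49.0   47.6    .
```

View pics/w1c.png

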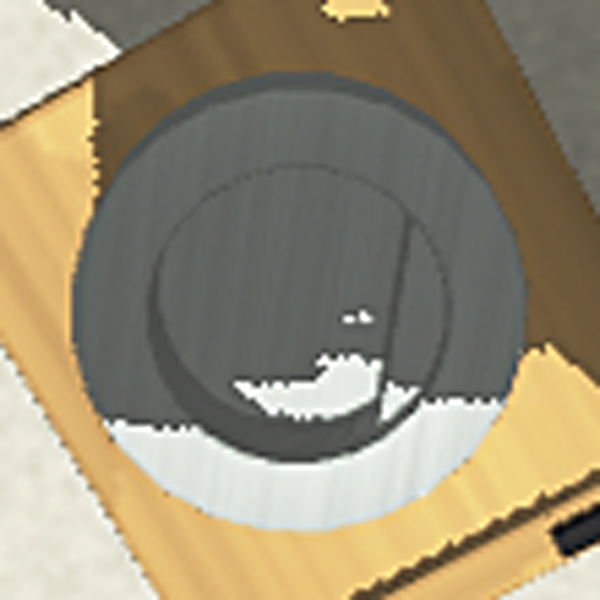

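The well floor is clean, so I let go briefly to see whether the sign settles by itself.

Call:
step_arm --pt "0 0.01 0.008" --pt "0 0.01 0.008" --pt "0 0.01 0.008" --pt "0 0.01 0.008" --pt "0 0.01 0.008" --pt "0 0.01 0.008" --turn '[0,0,0,0,0,0]' --claw '[1,0.5,0.5,0.5,0.5,0.5]'

```text
clock: 11.58
tcp_pos: [0.5119, 0.1497, 0.0584]
orientation: [-180.0, -0.0, 120.5]
ft_force: [0.3, -0.3, -0.2]
grip_width: 0.0209
```

```bash
cat > chk.py <<'E'
from h import *
import sys
def chk(yawn,fn=None):
    p=shot("wrist");s=p["st"];print(round(s["clock"],2),s["tcp_pos"].round(4),s["ft_force"].round(1),s["moment"].round(2),s["orientation"].round(1),round(s["grip_width"],4))
    P=cloud(p).reshape(-1,3);c=np.array([.5115,.1503]);a=np.radians(yawn);n=np.array([np.cos(a),np.sin(a)]);t=np.array([-n[1],n[0]])
    dn=(P[:,:2]-c)@n;dt=(P[:,:2]-c)@t;d=np.hypot(dn,dt)
    col=p["frame"].reshape(-1,3).max(1)
    foot=(d<.025)&(abs(dn)>.0075)&(dn<.014)&(abs(P[:,2]-.048)<.005)&(col<60);rim=(d>.03)&(d<.04)&(abs(P[:,2]-.05)<.005)
    pan=(abs(dn)<.012)&(dt>.02)&(dt<.039)&(P[:,2]>.115)&(P[:,2]<.132)
    print("foot",foot.sum(),np.median(P[foot,2]).round(4),"rim",np.median(P[rim,2]).round(4),"panel",pan.sum(),np.median(P[pan,2]).round(4))
    A=np.c_[dn[foot],dt[foot],np.ones(foot.sum())];print("foot slopes n,t deg",np.degrees(np.linalg.lstsq(A,P[foot,2],rcond=None)[0][:2]).round(2))
    r=cv2.minAreaRect(P[pan][:,:2].astype(np.float32));print("panel rect",np.round(r[0],4),np.round(r[1],4),round(r[2],1))
    if fn: cv2.imwrite("pics/"+fn,p["frame"])
    return p
chk(float(sys.argv[1]),sys.argv[2] if len(sys.argv)>2 else None)
E
python3 chk.py 30.5
```

```text
11.58 [0.5119 0.1497 0.0584] [ 0.3 -0.3 -0.2] [-0.09 -0.01  0.  ] [-180.    -0.   120.5] 0.0209
foot 1204 0.0493 rim 0.0493 panel 1375 0.1251
foot slopes n,t deg [-0.1   0.34]
panel rect [0.4953 0.1778] [0.01   0.0142] 30.5
```

Call:
step_arm --pt "0 0 0.007" --pt "0 0 0.007" --pt "0 0 0.007" --pt "0 0 0.007" --pt "0 0 0.03" --pt "0 0 0.047" --pt "0 0 0.047" --pt "0 0 0.047" --pt "0 0 0.047" --turn '[0,0,0,0,0,0,0,0,0]' --claw '[1,1,1,1,1,1,1,1,1]'

```text
clock: 12.38
tcp_pos: [0.5123, 0.1499, 0.0661]
orientation: [180.0, 0.0, 120.5]
ft_force: [0.8, 0.3, -1.5]
grip_width: 0.0101
```

Call:
step_arm --pt "0.012 0.007 0" --pt "0.023 0.013 0" --pt "0.023 0.013 0" --turn '[0,0,0]' --claw '[1,1,1]'

```text
clock: 12.63
tcp_pos: [0.514, 0.1508, 0.0654]
orientation: [-179.7, -0.0, 120.5]
ft_force: [-5.4, -5.6, 3.1]
grip_width: 0.0095
```

Call:
step_arm --pt "-0.023 -0.013 0" --pt "-0.046 -0.026 0" --pt "-0.046 -0.026 0" --pt "-0.046 -0.026 0" --turn '[0,0,0,0]' --claw '[1,1,1,1]'

```text
clock: 12.97
tcp_pos: [0.5116, 0.1489, 0.0667]
orientation: [179.6, 0.1, 120.4]
ft_force: [8.6, 3.2, -7.7]
grip_width: 0.0096
```

Call:
step_arm --pt "0.023 0.013 0" --pt "0.012 0.03 0" --pt "0.01 0.036 0" --pt "0.01 0.036 0" --turn '[0,0,0,0]' --claw '[1,1,1,1]'

```text
clock: 13.3
tcp_pos: [0.5127, 0.151, 0.0664]
orientation: [179.9, 0.4, 120.5]
ft_force: [7.8, -9.8, -5.5]
grip_width: 0.0097
```

Call:
step_arm --pt "0.013 -0.023 0" --pt "0.026 -0.046 0" --pt "0.026 -0.046 0" --pt "0.026 -0.046 0" --turn '[0,0,0,0]' --claw '[1,1,1,1]'

```text
clock: 13.63
tcp_pos: [0.5132, 0.1482, 0.0658]
orientation: [-180.0, -0.2, 120.4]
ft_force: [-1.5, 6.4, 0.5]
grip_width: 0.0098
```

Clearances found by touch are ±1.5 mm as specified, centred at about (.5129,.1497). Now I lower while centred.

Call:
step_arm --pt "-0.009 0.022 0" --pt "-0.009 0.022 0" --pt "-0.009 0.022 -0.015" --pt "-0.009 0.022 -0.03" --pt "-0.009 0.022 -0.04" --pt "-0.009 0.022 -0.048" --pt "-0.009 0.022 -0.055" --pt "-0.009 0.022 -0.06" --pt "-0.009 0.022 -0.06" --turn '[0,0,0,0,0,0,0,0,0]' --claw '[1,1,1,1,1,1,1,1,1]'

```text
clock: 14.38
tcp_pos: [0.5126, 0.1497, 0.0599]
orientation: [-179.9, -0.0, 120.5]
ft_force: [-12.9, -1.7, 25.9]
grip_width: 0.01
```

The stop is now clear. The panel is 80 mm wide and its lower edge sits 24 mm up, so it lands on the 84 mm drum's rim when the foot is about 2 mm above the floor. I measured 1.8 mm, the same at every position and yaw, and it sits level. That is as deep as it can go. I ease the push and swing clockwise with a firm grip.

Call:
step_arm --pt "0 0 0.016" --pt "0 0 0.016" --pt "0 0 0.016" --pt "0 0 0.016" --pt "0 0 0.016" --pt "0 0 0.016" --pt "0 0 0.016" --pt "-0.004 0 0.016" --pt "-0.004 0 0.016" --pt "-0.004 0 0.016" --pt "-0.004 0 0.016" --pt "-0.004 0 0.016" --turn '[0,0,0,-0.015,-0.03,-0.045,-0.06,-0.075,-0.09,-0.105,-0.12,-0.12]' --claw '[1,1,1,1,1,1,1,1,1,1,1,1]' --squeeze 60

```text
clock: 15.38
tcp_pos: [0.5129, 0.1499, 0.0601]
orientation: [179.9, -0.0, 98.7]
ft_force: [-1.6, 0.4, 7.2]
grip_width: 0.0097
```

```bash
python3 chk.py 8.9
```

```text
15.38 [0.5129 0.1499 0.0601] [-1.6  0.4  7.2] [-0.05  0.36  0.02] [179.9  -0.   98.7] 0.0097
foot 1075 0.0493 rim 0.0493 panel 1475 0.1251
foot slopes n,t deg [0.03 0.26]
panel rect [0.5063 0.1812] [0.0099 0.0153] 8.6
```

Call:
step_arm --pt "0 0 0" --pt "0 0 0" --pt "-0.004 0 0" --pt "-0.004 0 0" --pt "-0.004 0 0" --pt "-0.004 0 0" --pt "-0.004 0 0" --pt "-0.004 0 0" --pt "-0.004 0 0" --pt "-0.004 0 0" --pt "-0.004 0 0" --pt "-0.004 0 0" --pt "-0.004 0 0" --turn '[-0.015,-0.03,-0.045,-0.06,-0.075,-0.09,-0.105,-0.12,-0.135,-0.15,-0.165,-0.173,-0.173]' --claw '[1,1,1,1,1,1,1,1,1,1,1,1,1]'

```text
clock: 16.52
tcp_pos: [0.5125, 0.1503, 0.0601]
orientation: [179.9, -0.1, 67.7]
ft_force: [-0.3, 1.6, 5.6]
grip_width: 0.0095
```

```bash
python3 chk.py -22.4 w6.png; python3 - <<'E'
import cv2;im=cv2.imread("pics/w6.png");cv2.imwrite("pics/w6c.png",cv2.resize(im[80:300,130:400],(800,600),interpolation=cv2.INTER_CUBIC))
E
```

```text
16.52 [0.5125 0.1503 0.0601] [-0.3  1.6  5.6] [0.06 0.27 0.15] [ 1.799e+02 -1.000e-01  6.770e+01] 0.0095
foot 1044 0.0493 rim 0.0493 panel 1482 0.1251
foot slopes n,t deg [-0.01 -0.31]
panel rect [0.5203 0.1805] [0.0155 0.0146] 67.6
```

View pics/w6c.png

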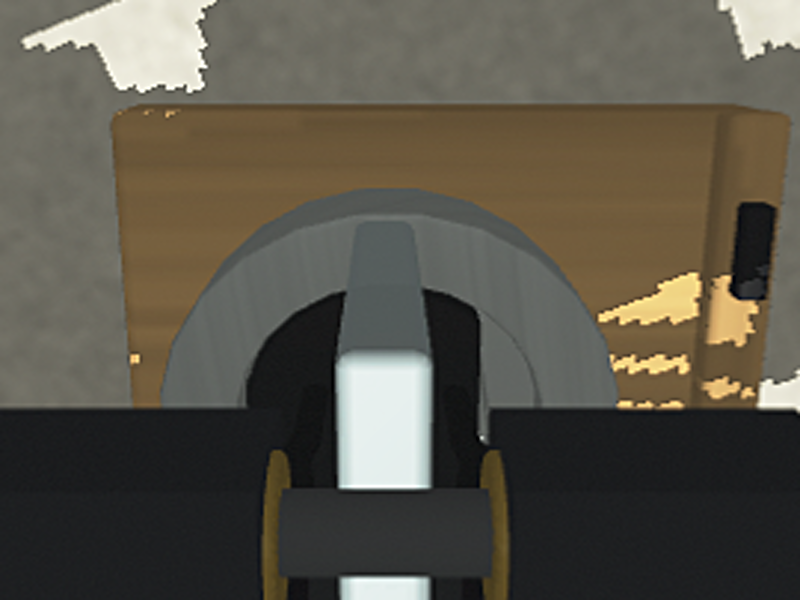

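The view is straight along the lip: the panel, at columns 340–430, stands parallel to the switch lip on the right. The block edge at about column 485 has come round with the foot. I overshoot a little so the lagging drum comes within the play, then come back.

Call:
step_arm --pt "0 0 0" --pt "0 0 0" --pt "0 0 0" --pt "0 0 0" --pt "0 0 0" --pt "0 0 0.003" --pt "0 0 0.003" --turn '[-0.007,-0.014,-0.014,-0.007,0,0,0]' --claw '[1,1,1,1,1,1,1]'

```text
clock: 17.15
tcp_pos: [0.5124, 0.1499, 0.0601]
orientation: [179.9, -0.1, 67.7]
ft_force: [1.3, 1.2, 2.5]
grip_width: 0.0095
```

```bash
python3 chk.py -22.4 w7.png; python3 - <<'E'
from h import *
p=shot("wrist");P=cloud(p).reshape(-1,3)
m=(np.hypot(P[:,0]-.518,P[:,1]-.147)<.11)&(P[:,2]>.012)&(P[:,2]<.04)
q=P[m][:,:2].astype(np.float32);print("base",cv2.minAreaRect(q))
c=np.array([.5115,.1503]);a=np.radians(-22.4);n=np.array([np.cos(a),np.sin(a)]);t=np.array([-n[1],n[0]])
dn=(P[:,:2]-c)@n;dt=(P[:,:2]-c)@t
m=(np.hypot(dn,dt)<.026)&(dn>.012)&(abs(P[:,2]-.041)<.004);
b=[(k,dn[m&(abs(dt-k)<.001)].min()) for k in np.arange(.0,.02,.002) if (m&(abs(dt-k)<.001)).sum()>3]
if len(b)>2:b=np.array(b);f=np.polyfit(b[:,0],b[:,1],1);print("block edge rel yaw deg",-np.degrees(np.arctan(f[0])),b.round(4).tolist())
m=(np.hypot(P[:,0]-.5125,P[:,1]-.150)<.05)&(P[:,2]>.119)&(P[:,2]<.13)
E
```

```text
17.15 [0.5124 0.1499 0.0601] [1.3 1.2 2.5] [-0.   -0.16  0.02] [ 1.799e+02 -1.000e-01  6.770e+01] 0.0095
foot 1080 0.0493 rim 0.0493 panel 1515 0.1251
foot slopes n,t deg [ 0.02 -0.05]
panel rect [0.5224 0.1794] [0.0158 0.0099] 67.7
base ((0.5289008021354675, 0.16594403982162476), (0.07400867342948914, 0.13050854206085205), 67.6370849609375)
block edge rel yaw deg 5.419227222526553 [[0.0, 0.0186], [0.002, 0.0184], [0.004, 0.0181], [0.006, 0.0179], [0.008, 0.0178], [0.01, 0.0176], [0.012, 0.0175], [0.014, 0.0172], [0.016, 0.017], [0.018, 0.0169]]
```

Call:
step_arm --pt "0 0 0" --pt "0 0 0" --pt "0 0 0" --pt "0 0 0" --pt "0 0 0" --pt "0 0 0" --pt "0 0 0" --pt "0 0 0" --turn '[-0.01,-0.02,-0.024,-0.024,-0.012,0,0,0]' --claw '[1,1,1,1,1,1,1,1]'

```text
clock: 17.92
tcp_pos: [0.512, 0.1499, 0.0601]
orientation: [180.0, -0.0, 67.7]
ft_force: [1.3, 1.0, 4.4]
grip_width: 0.0095
```

Call:
step_arm --pt "0 0 0" --pt "0 0 0" --pt "0 0 0" --pt "0 0 0" --pt "0 0 0.2" --pt "0 0 0.4" --pt "0 0 0.6" --pt "0 0 0.8" --pt "0 0 0.9" --pt "0 0 0.9" --pt "0 0 0.9" --turn '[0,0,0,0,0,0,0,0,0,0,0]' --claw '[0.4,0.4,0.4,0.4,0.4,0.4,0.4,0.4,0.4,0.4,0.4]'

```text
clock: 18.83
tcp_pos: [0.5119, 0.1497, 0.1953]
orientation: [179.9, -0.0, 67.7]
ft_force: [-0.4, -0.1, -0.9]
grip_width: 0.0257
```

Call:
step_arm --pt "0.1 -0.3 0" --pt "0.2 -0.6 0" --pt "0.2 -0.7 0" --pt "0.2 -0.7 0" --pt "0.2 -0.7 0" --turn '[0,0,0,0,0]' --claw '[0.4,0.4,0.4,0.4,0.4]'

```text
clock: 19.25
tcp_pos: [0.5403, 0.0435, 0.1922]
orientation: [-179.8, 0.1, 67.6]
ft_force: [-0.5, 0.6, -0.3]
grip_width: 0.0259
```

```bash
python3 - <<'E'
from h import *
for nme in["wrist","scene"]:
    p=shot(nme);P=cloud(p).reshape(-1,3);s=p["st"];print(nme,round(s["clock"],2),s["tcp_pos"].round(3),s["ft_force"].round(1))
    d=np.hypot(P[:,0]-.5125,P[:,1]-.150)
    m=(d<.047)&(P[:,2]>.118)&(P[:,2]<.13)
    if m.sum()>10:print("panel",m.sum(),cv2.minAreaRect(P[m][:,:2].astype(np.float32)),np.median(P[m,2]))
    m=(np.hypot(P[:,0]-.52,P[:,1]-.147)<.11)&(P[:,2]>.012)&(P[:,2]<.04);print("base",cv2.minAreaRect(P[m][:,:2].astype(np.float32)))
    m=(d<.041)&(d>.03)&(abs(P[:,2]-.05)<.005);print("rim",np.median(P[m,2]))
    c=np.array([.5115,.1503]);a=np.radians(-22.4);n=np.array([np.cos(a),np.sin(a)]);t=np.array([-n[1],n[0]])
    dn=(P[:,:2]-c)@n;dt=(P[:,:2]-c)@t
    m=(np.hypot(dn,dt)<.026)&(dn>.012)&(abs(P[:,2]-.041)<.004)
    b=np.array([(k,dn[m&(abs(dt-k)<.001)].min()) for k in np.arange(-.018,.019,.002) if (m&(abs(dt-k)<.001)).sum()>3])
    if len(b)>2:print("block edge rel deg",-np.degrees(np.arctan(np.polyfit(b[:,0],b[:,1],1)[0])),(b*1e3).round(1).tolist())
    if nme=="wrist": cv2.imwrite("pics/w8.png",p["frame"])
    else: cv2.imwrite("pics/s8.png",cv2.resize(p["frame"][110:290,120:360],(800,600),interpolation=cv2.INTER_CUBIC))
E
```

```text
wrist 19.25 [0.54  0.044 0.192] [-0.5  0.6 -0.3]
panel 2401 ((0.5104371905326843, 0.14984390139579773), (0.07821671664714813, 0.011831026524305344), 68.67339324951172) 0.12500579216788643
base ((0.5206305384635925, 0.14666204154491425), (0.11585856229066849, 0.1298510879278183), 67.55229187011719)
rim 0.04929377261991967
block edge rel deg 0.23235332241045076 [[-18.0, 15.9], [-16.0, 15.9], [-14.0, 16.2], [-12.0, 15.9], [-10.0, 15.9], [-8.0, 16.0], [-6.0, 15.7], [-4.0, 15.8], [-2.0, 15.8], [-0.0, 15.9], [2.0, 15.9], [4.0, 16.0], [6.0, 15.8], [8.0, 15.8], [10.0, 15.8], [12.0, 16.0], [14.0, 15.6], [16.0, 15.9], [18.0, 15.8]]
scene 19.3 [0.54  0.045 0.193] [0.5 0.4 0.1]
panel 156 ((0.5138764381408691, 0.1493503302335739), (0.07967735826969147, 0.010232551023364067), 67.30121612548828) 0.12701476130225076
base ((0.5234637260437012, 0.1454378366470337), (0.11663245409727097, 0.13091428577899933), 67.68043518066406)
rim 0.05168345395480291
```

View pics/w8.png

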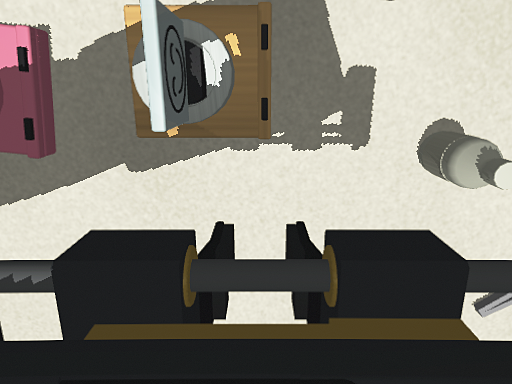

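View pics/s8.png

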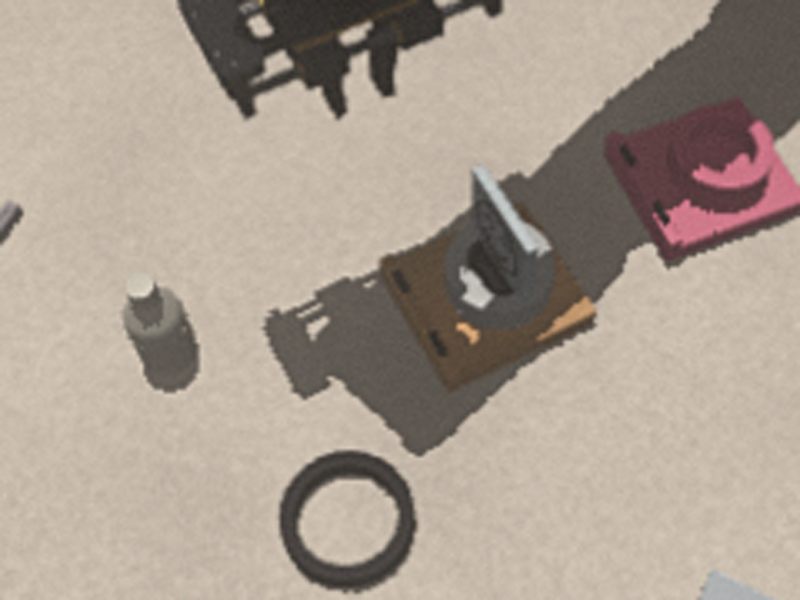

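The wrist view shows the sign upright in the drum at about (165,65), with its drawn face towards the switch lip and parallel to it. The scene crop shows the same, and the glue and tape have not moved. Handing in.

```bash
python3 -c "
from h import *
print(env.finish_job(), env.state()['clock'])"
```

```text
the job is handed in; nothing more can be done
the job is handed in; nothing more can be done
```

The sign is in the wooden base's drum, turned to face the front and released. But its foot sits about 1.7–2 mm above the socket floor, so it may not count as fully home. I handed in at about 19.3 s with the gripper clear.

- **Mounting:** I gripped the panel and found the drum's flat by camera, about 53° counter-clockwise of the front. The foot went down into the D-shaped socket at that angle. I then swung the sign and drum clockwise to the front, overshooting about 4° and coming back so the drum lined up with the sign.
- **Facing:** The last images put the sign within about 1° of square to the base (wrist camera 1.1°, scene camera 0.4°). The drum's flat looked within about 0.2°, though the foot may partly hide that edge. The drawn face looks towards the switch lip and the sign stands upright.
- **Depth (does not match the brief):** The foot's underside rests about 25.7–26 mm above the table, not the stated 24 mm. The foot's top is level with the rim, where it should be 2 mm below. The stop was hard and the same after re-centring, turning the sign about ±2.5°, pressing with up to 43 N and briefly letting go. I think the 80 mm wide panel's lower edge lands on the drum's rim, which would stop the foot at 26 mm, but I did not confirm this directly.
- **Bystanders:** I never touched the glue, tape, pliers or the green and pink look-alikes. The glue and tape showed in place in the last scene image.

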